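# Close up the drill case

## Robot

A 6-joint arm with a two-finger parallel gripper is mounted at the origin on the work surface. World frame = base frame: x ahead of the robot, y to its left, z up, the work surface at z = 0. Lengths are in mm, angles in rad, forces in N, time in s.
With the tool pointing down it reaches from about 350 to 850 mm from the base axis. Payload 8.1 kg.
Tool frame: the origin (TCP) lies midway between the tips of the shut fingers; the grasp point (between the pads) lies 19 mm behind it (bot.grip_depth is the distance from the TCP to the grasp point, in mm); z points along the fingers, y is the line along which they close (so a half turn about z gives the same grasp; the last joint's range is limited). The gripper opens to 93 mm and grips with 3 to 60 N. Pads are 15 mm wide; open, the fingers measure 128 mm over their backs; the gripper's body (75 mm by 188 mm) begins 65 mm behind the grasp point.
Start: joints at [-1.31, 0.13, 1.488, -0, 1.523, -0.085], TCP at [203.39, -564.48, 218.635] pointing down, gripper open.
Joint ranges: [-2.96, 2.96], [-0.89, 2.26], [0.02, 2.5], [-1.34, 4.48], [0, 2.73], [-2.66, 2.66]. Speed limits (rad/s): [2.39, 2.39, 2.79, 3.14, 3.14, 3.14].

## Interface

Orientations are given as [roll, pitch, yaw] about the fixed x, y, z axes, in that order (R = Rz(yaw) Ry(pitch) Rx(roll)).
In Python, from bench import bot gives the robot as it stands.
- The arm moves only by the tool apply_moves, never from a script. Its arguments are lists of equal length, an entry for each row: "xyz": the shift along the tool's x, y, z in mm, a list of three; "turn": the turn, a rotation vector about the tool's x, y, z in rad, a list of three. A call has 1 to 20 rows; each row shifts and turns the commanded pose from where the row before left it, along the tool's axes as they then stand; what a row does not reach is not made up. A row lasts 1/8 s, in which the tool goes at most 62.5 mm and 10.7 degrees, less where a joint would pass 70% of its speed; a pose out of reach is approached as far as the arm can. A call is refused whole if a number of a shift passes 62.5 or a number of a turn 0.188, either way. A call with a gripper value outside its range is refused whole. "gripper" is the finger opening in mm, from 0 to 93, set as the call begins (left out, the last holds). The fingers move at their own pace and stop on an object; the grip force is fixed at half the most. Time passes only in rows, so rows that do not move let the fingers close. It gives the time, the measured TCP pose, the force, the opening and the grip force at its end, in the units of the state.
- bot.sense(): the state, without advancing time (a new reading comes with each control period).
- bot.read_camera(name): name is "scene" or "side" or "wrist"; returns (picture, depth): 400x640x3 uint8, red, green, blue; 400x640 float32, mm along the optical axis (not along the pixel's ray), 0 where there is no reading.
- bot.calibration(name): a dict with "camera_matrix" (3x3 intrinsics, pixels), "R" (3x3) and "t" (3): a world point X has camera coordinates R X + t; the wrist camera has in their place "hand_eye" (4x4, takes a point from camera to tool coordinates, whose origin is the TCP and whose axes are the flange's). Camera axes: x right, y down, z forward; pixel columns grow to the right and rows downward; lengths in mm; the calibration is good to about 2 mm. A picture is of the moment at which its call begins: read the wrist's pose just before it. calibration takes no time and is no camera call.
- bot.sign_off(): hands the job in; it is judged then, once.
Trained networks look in the newest picture that a camera, given by its name, has taken for a name from the list of things; names that differ only in an ending like _2 or _b are one class to them, and where a whole thing is asked for, a point or a joint stands for the part that bears it (a point fixed in the world has none). Each returns a list of dicts, best first, with "p" (0 to 1); they miss things now and then, are a little off and sometimes report something else, mostly with a low value. They report only what shows in the picture. A call takes as long as a camera call.
- bot.spot_in(camera, name): "point" ([x, y, z] in mm, in the coordinates of the camera as it stood for that picture, good to about 4 mm: the middle of the surface that is visible of it).
- bot.trace(camera, name): "mask" (400x640 bool, what is visible of it).
- bot.spot_point(camera, name): "point" ([x, y, z] in mm, in the coordinates of the camera as it stood for that picture, good to about 4 mm: a listed point, or the origin of a listed thing).
The state is a dict: "time": time; "joint_positions": joint angles; "dq": joint speeds; "joint_torque": joint torques, N m; "position": TCP position; "tool_rot": TCP orientation; "contact_force": force on the tool from outside, world axes, zero at the start; "torque": the same for the moment, N m; "width": opening from 0.0 (shut) to 1.0 (fully open); "grasp_force": force on a finger pad.
Only numpy, scipy, OpenCV 4.12 (cv2) and the standard library are available. Lean on these libraries where they do the work, as an engineer would, in place of code of your own. Each camera call takes 0.05 s, during which the arm holds its last target. There are 200 camera calls.

## Task

Pack up the open twist-drill case on the bench: with the fingertips push the upright drill holder over until it lies down flat in the case, and only then swing the cover over it and press it fully shut, without letting it slam. Nothing needs gripping: do not lift the case or shove it along the bench, leave the things around it where they are, and finish clear of everything.

Things in the scene. Friction and masses are not known exactly. Their poses are not given: they have to be found in the camera images.
- case: Sheet-steel twist-drill case, loose on the bench (2.9 kg in all; does not slip under 10 N). Origin: centre of its underside. Tray 190 mm along its x, 200 along its y, 50 high. Own +x runs from its front (clasp) to its back (cover hinge), z up. Yaw 0.65 to 2.2: the front faces the robot's right, turned more or less, and the cover stands on the left.
- holder (a joint): Angle (rad) of the drill holder: flat steel panel 186 mm wide, 105 from hinge to free edge, 3 thick, drills on the side facing the cover, sticking out up to 36 past the edge. 0 = flat in the tray (smooth back up, 48 above the bench), 1.52 = upright at the case's front, smooth back to the front. Folds towards the case's +x about its y. Stiff: stays anywhere; takes about 5 N at 85 mm from the hinge.
- holder_hinge (a point): Middle of the holder's hinge line: on the case, 83 mm in front of its centre, 45 mm above its underside.
- holder_edge (a point): Middle of the free edge of the holder panel, on its smooth back: 105 mm from the hinge line and 3 mm off the hinge plane.
- cover (a joint): Angle (rad) of the cover: steel lid 202 mm wide, 192 from hinge to front edge, 23 deep, hollow towards the tray. 0 = fully shut (top 73.5 above the bench), 1.57 = straight up, more = leaning back; stops at 2.0. Turns about the case's y at the back rim. Stiff: stays anywhere; takes about 5 N at 165 mm from the hinge. Thumb lip, 50 wide, sticks out 8 at mid front edge.
- cover_hinge (a point): Middle of the cover's hinge line: on the case, 95 mm behind its centre, 50.5 mm above its underside.
- cover_edge (a point): Middle of the cover's front edge on its outer face: 192 mm from the hinge line and 23 mm off the hinge plane (outward).
- oil: yellow cutting-oil bottle, 54 mm across, 140 tall, standing beside the case; origin under its centre
- tin: open aluminium tin, 66 mm across, 65 tall, standing beside the case; origin under its centre
- chuck_key: T-shaped drill chuck key lying beside the case, 80 mm long, 18 tall; origin under its shank
- screwdriver: screwdriver lying on the bench to the right; origin under it
- hammer: hammer lying on the bench to the right; origin under it
- wrench: spanner lying on the bench to the left; origin under it
- tape: black tape measure 72 x 36 x 66 mm standing on the bench to the left; origin under its centre

How it is judged (in metres and radians):
On the way, in this order (a step that is already met when the one before it is completed fails the run):
1. the drill holder lies folded flat in the case while the cover is still open (value of joint holder below 0.1 rad and value of joint cover above 1.2 rad), for 0.2 s.
2. the cover is fully shut over the folded holder (value of joint cover below 0.06 rad and value of joint holder below 0.1 rad), for 0.2 s.
At the end, for the whole second after the job is handed in: The holder is folded to within 0.1 rad of flat and the cover is within 0.06 rad (about 11 mm at its edge) of shut; the case stands level and still on the bench (all of step 2 and linear speed of case below 0.02 m/s and height (world z) of case below 0.006 m and angle between case's own z axis and vertical below 0.05 rad); the robot touches nothing.
It fails at once if the cover is swung down onto the holder while that is still raised (value of joint cover below 1 rad and value of joint holder above 0.25 rad).
It fails at once if the cover slams (faster than 2.5 rad/s while nearly shut) (value of joint cover below 0.5 rad and velocity of joint cover below -2.5 rad/s).
It fails at once if the case is lifted (12 mm) or tipped (0.12 rad) (height (world z) of case above 0.012 m or angle between case's own z axis and vertical above 0.12 rad).
It fails at once if the case is shoved more than 25 mm along the bench (distance of case from where it was at the start of the episode above 0.025 m).
It fails at once if a thing standing or lying around the case is moved more than 30 mm, or lifted (distance of any of oil, tin, chuck_key, screwdriver, hammer, wrench, tape from where it was at the start of the episode above 0.03 m).
It also fails if it takes over 58 s, if anything falls off the work surface, if the arm or the gripper's body presses on something with over 40 N, if the wrist force passes 120 N, or if a joint passes its speed limit or range.

## Working session

There is one attempt and no reset: what is moved stays moved. The work goes in short steps, Python scripts to look and compute and a tool call to move; the robot and the scene stay as the last step left them, time stands still between calls to the robot, and variables do not carry over. Pictures are saved under pics/ and viewed, at most 10 in all, crops included, and the job is handed in when it is done.

Besides the shell and the picture viewer there is one more tool, called after ">>>" by a JSON object that holds its "name" and its "arguments", one argument or row to a line. apply_moves: Moves the arm, as the interface text tells. Its arguments: {"type":"object","properties":{"xyz":{"type":"array"},"turn":{"type":"array"},"gripper":{"type":"number"}},"required":["xyz","turn"]}

```bash
mkdir -p pics
cat > h.py <<'E'
import numpy as np, cv2
from bench import bot
from scipy.spatial.transform import Rotation as Rn
def w(cam,p):
    c=bot.calibration(cam); return np.array(c["R"]).T@(np.array(p)-np.array(c["t"]))
E
python3 - <<'E'
from h import *
s=bot.sense(); print(s['position'],s['tool_rot'],s['time'])
ims=[]
for cam in("scene","side"):
    im,d=bot.read_camera(cam); ims.append(im)
    for n in("case","holder_hinge","holder_edge","cover_hinge","cover_edge","oil","tin","chuck_key","screwdriver","hammer","wrench","tape"):
        for r in bot.spot_point(cam,n)[:1]: print(cam,n,round(r['p'],2),w(cam,r['point']).round(0))
cv2.imwrite("pics/a.png",ims[0][:,:,::-1]);cv2.imwrite("pics/b.png",ims[1][:,:,::-1])
E
```

```text
[ 203.24798581 -563.90511752  217.5695987 ] [-3.13970818e+00 -1.49052092e-04  3.45835613e-01] 0.0
scene case 0.73 [512. -75.   1.]
scene holder_hinge 0.86 [ 549. -148.   48.]
scene holder_edge 0.7 [511. -74.   1.]
scene cover_edge 0.63 [454.  44. 243.]
scene oil 0.96 [698. -49.  -4.]
scene tin 0.51 [643.  68.  -1.]
scene chuck_key 0.58 [ 376. -164.   -2.]
scene screwdriver 0.52 [ 370. -474.   -2.]
scene hammer 0.79 [ 559. -573.    2.]
scene wrench 0.56 [571. 425.  -4.]
scene tape 0.59 [374. 420.   1.]
side case 0.75 [515. -72.   1.]
side holder_hinge 0.65 [ 545. -147.   50.]
side holder_edge 0.61 [ 541. -139.  152.]
side cover_hinge 0.87 [472.  16.  52.]
side cover_edge 0.84 [460.  43. 241.]
side oil 0.85 [699. -51.   4.]
side tin 0.69 [647.  68.   5.]
side chuck_key 0.55 [ 374. -158.   -0.]
side screwdriver 0.96 [ 371. -471.    4.]
side hammer 0.74 [ 556. -569.    2.]
side tape 0.66 [377. 417.   4.]
```

View pics/a.png

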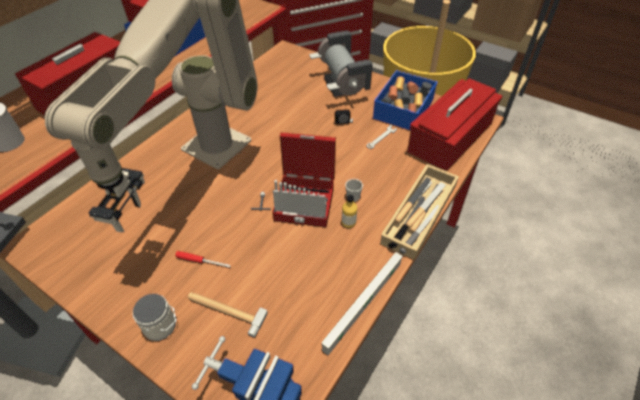

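View pics/b.png

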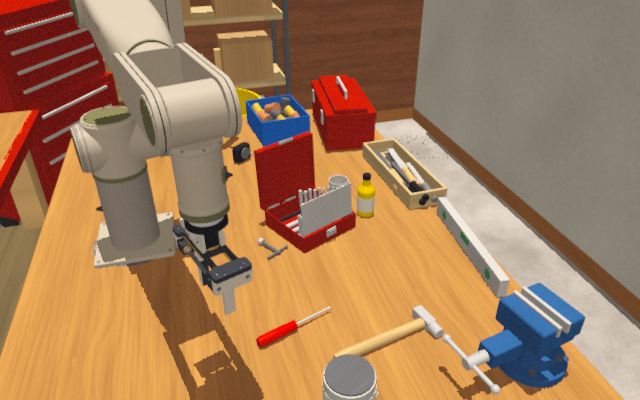

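Case centre is about (513, -72) with yaw about 2.0. The holder is upright at the front and the cover stands at about 1.6 rad. The scene view shows the case at (305,180), the oil at (350,210) and the chuck key at (263,200); the side view agrees. I'll turn the tool so its x lies along the case's x, with the fingers shut.

>>> {"name": "apply_moves", "arguments": {
  "xyz": [
    [0, 0, 0],
    [0, 0, 0],
    [0, 0, 0],
    [0, 0, 0],
    [0, 0, 0],
    [0, 0, 0],
    [0, 0, 0],
    [0, 0, 0],
    [0, 0, 0],
    [0, 0, 0]
  ],
  "turn": [
    [0, 0, -0.184],
    [0, 0, -0.184],
    [0, 0, -0.184],
    [0, 0, -0.184],
    [0, 0, -0.184],
    [0, 0, -0.184],
    [0, 0, -0.184],
    [0, 0, -0.184],
    [0, 0, -0.184],
    [0, 0, 0]
  ],
  "gripper": 0
}}

```text
time: 2.55
position: [203.4, -564.5, 218.6]
tool_rot: [-3.142, -0.0, 2.001]
contact_force: [-0.1, 0.3, 0.5]
width: 0.014
grasp_force: 0.0
```

>>> {"name": "apply_moves", "arguments": {
  "xyz": [
    [16, 40, 0],
    [16, 40, 0],
    [16, 40, 0],
    [16, 40, 0],
    [16, 40, 0],
    [16, 40, 0],
    [16, 40, 0],
    [16, 40, 0],
    [16, 40, 0],
    [16, 40, 0],
    [16, 40, 0],
    [16, 40, 0],
    [0, 0, 0],
    [0, 0, 0]
  ],
  "turn": [
    [0, 0, 0],
    [0, 0, 0],
    [0, 0, 0],
    [0, 0, 0],
    [0, 0, 0],
    [0, 0, 0],
    [0, 0, 0],
    [0, 0, 0],
    [0, 0, 0],
    [0, 0, 0],
    [0, 0, 0],
    [0, 0, 0],
    [0, 0, 0],
    [0, 0, 0]
  ]
}}

```text
time: 4.3
position: [559.0, -189.7, 218.5]
tool_rot: [-3.141, 0.0, 2.0]
contact_force: [-0.8, 0.8, 0.3]
width: 0.005
grasp_force: 0.0
```

```bash
cat >> h.py <<'E'
C=np.array([513,-72.]);Y=2.0
def incase(p):
    u=np.array([np.cos(Y),np.sin(Y)]);v=np.array([-u[1],u[0]]);d=np.array(p[:2])-C
    return np.array([d@u,d@v,p[2]]).round(1)
def tcp():
    s=bot.sense();print("t",s['time'],"case frame",incase(s['position']),"rpy",np.round(s['tool_rot'],3),"F",np.round(s['contact_force'],1),"w",round(s['width'],2))
def look(f=None,names=("case","holder_hinge","holder_edge","cover_hinge","cover_edge")):
    for cam in("scene","side"):
        im,d=bot.read_camera(cam)
        for n in names:
            for r in bot.spot_point(cam,n)[:1]: print(cam,n,round(r['p'],2),incase(w(cam,r['point'])))
        if f and cam=="side": cv2.imwrite(f,im[:,:,::-1])
E
python3 - <<'E'
from h import *
tcp();look("pics/c.png")
E
```

```text
t 4.3 case frame [-126.2    7.2  218.5] rpy [-3.141  0.     2.   ] F [-0.8  0.8  0.3] w 0.0
scene case 0.62 [-0.2  2.8 -0.4]
scene holder_hinge 0.63 [-82.6  -2.2  46.4]
scene holder_edge 0.69 [-78.9  -0.2 150.5]
scene cover_hinge 0.65 [99.8  0.3 50.2]
scene cover_edge 0.69 [130.7   2.3 244. ]
side case 0.71 [-2.3 -2.8  2.8]
side holder_hinge 0.59 [-82.1  -1.1  47.6]
side holder_edge 0.84 [-71.1   0.9 153.1]
side cover_hinge 0.75 [100.3  -1.3  53.8]
side cover_edge 0.64 [127.4   0.9 239. ]
```

View pics/c.png

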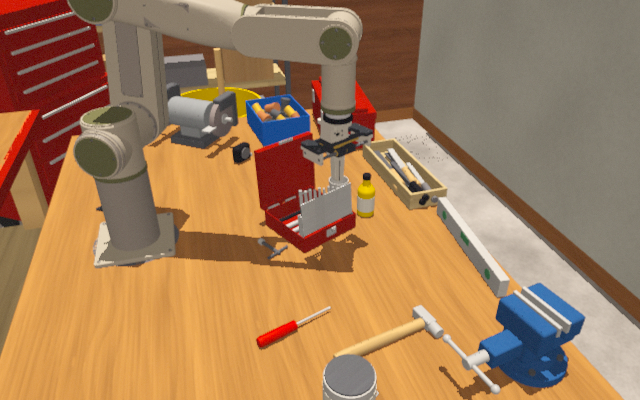

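Run:
```python
from h import *
c=bot.calibration("side");K=np.array(c["camera_matrix"])
for p in ([559,-189.7,218.5],[545,-140,152],[545,-147,48]):
    q=np.array(c["R"])@np.array(p)+np.array(c["t"]);print((K@q/q[2])[:2].round(),q[2])
im=cv2.imread("pics/c.png")[110:260,240:400];cv2.imwrite("pics/d.png",cv2.resize(im,None,fx=4,fy=4,interpolation=2))
```

```text
[337. 180.] 1374.9223914321674
[326. 193.] 1447.27885348891
[327. 225.] 1494.9325081491727
```

View pics/d.png

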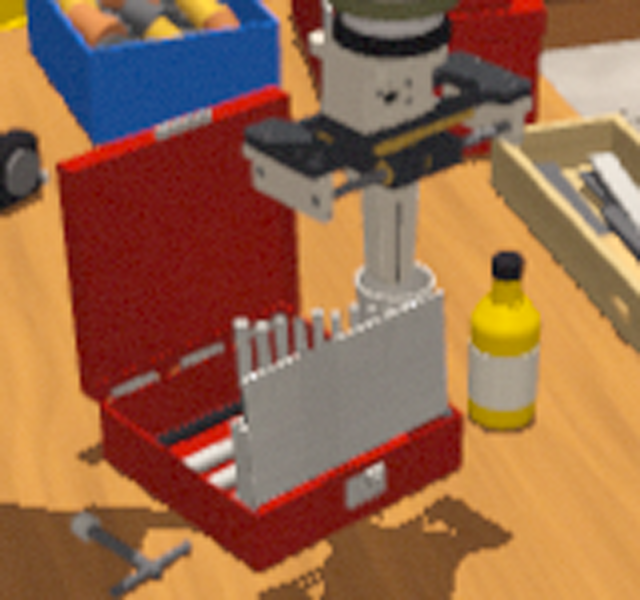

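The tip is in front of the panel and above it. I'll descend first, then follow the fold arc.

>>> {"name": "apply_moves", "arguments": {
  "xyz": [
    [0, 1, 15],
    [0, 2, 20],
    [0, 2, 20],
    [0, 2, 20],
    [0, 0, 18],
    [4, 0, 0],
    [7, 0, 0],
    [7, 0, 0],
    [7, 0, 0],
    [7, 0, 0],
    [5, 0, 0],
    [0, 0, 0]
  ],
  "turn": [
    [0, 0, 0],
    [0, 0, 0],
    [0, 0, 0],
    [0, 0, 0],
    [0, 0, 0],
    [0, 0, 0],
    [0, 0, 0],
    [0, 0, 0],
    [0, 0, 0],
    [0, 0, 0],
    [0, 0, 0],
    [0, 0, 0]
  ]
}}

```text
time: 6.4
position: [550.1, -152.6, 125.7]
tool_rot: [3.142, 0.0, 2.002]
contact_force: [-0.3, 0.5, -0.3]
width: 0.002
grasp_force: 0.0
```

>>> {"name": "apply_moves", "arguments": {
  "xyz": [
    [6, 0, 1],
    [6, 0, 1],
    [6, 0, 1],
    [6, 0, 1],
    [5, 0, 3],
    [5, 0, 3],
    [5, 0, 3],
    [5, 0, 3],
    [4, 0, 4],
    [4, 0, 4],
    [0, 0, 0]
  ],
  "turn": [
    [0, 0, 0],
    [0, 0, 0],
    [0, 0, 0],
    [0, 0, 0],
    [0, 0, 0],
    [0, 0, 0],
    [0, 0, 0],
    [0, 0, 0],
    [0, 0, 0],
    [0, 0, 0],
    [0, 0, 0]
  ]
}}

```text
time: 7.78
position: [527.8, -105.2, 100.8]
tool_rot: [-3.141, -0.001, 2.002]
contact_force: [0.1, 0.3, -1.1]
width: 0.006
grasp_force: 0.0
```

Run:
```python
from h import *
tcp();look("pics/e.png")
im=cv2.imread("pics/e.png")[110:260,240:400];cv2.imwrite("pics/e.png",cv2.resize(im,None,fx=4,fy=4,interpolation=2))
```

```text
t 7.775 case frame [-36.3   0.4 100.8] rpy [-3.141e+00 -1.000e-03  2.002e+00] F [ 0.1  0.3 -1.1] w 0.01
scene case 0.82 [2.6 1.5 0.9]
scene holder_hinge 0.71 [-85.1  -2.7  47.6]
scene holder_edge 0.58 [ -8.3   1.  117.6]
scene cover_hinge 0.6 [95.  -2.1 51.4]
scene cover_edge 0.59 [128.6   5.5 239.4]
side case 0.76 [-1.8 -2.4  1.6]
side holder_hinge 0.72 [-85.2  -0.6  50.9]
side holder_edge 0.57 [ -3.2   3.8 122.5]
side cover_hinge 0.83 [98.  -2.5 53.7]
side cover_edge 0.81 [127.2   1.9 241.2]
```

View pics/e.png

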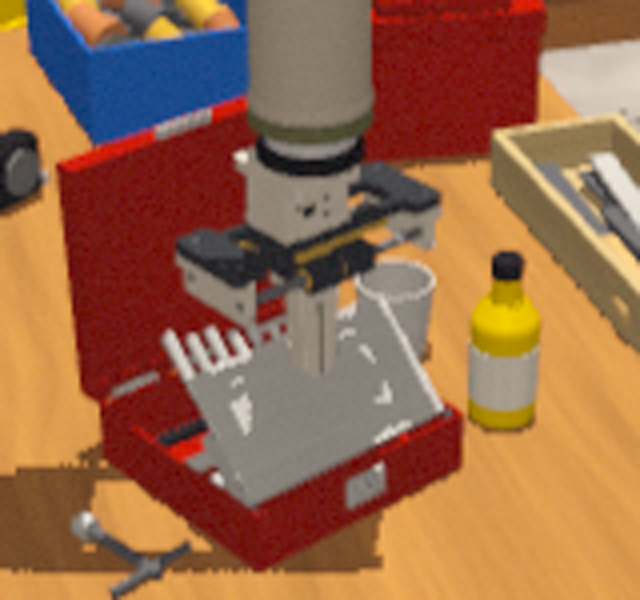

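The panel is about half folded (θ about 0.75), the tip is in the middle of it at (315,370), and everything is clear. I'll continue the arc down to flat.

>>> {"name": "apply_moves", "arguments": {
  "xyz": [
    [5, 0, 4],
    [5, 0, 4],
    [3, 0, 5],
    [3, 0, 5],
    [3, 0, 5],
    [3, 0, 6],
    [1, 0, 6],
    [1, 0, 6],
    [1, 0, 6],
    [1, 0, 4],
    [0, 0, 3],
    [0, 0, 1],
    [0, 0, 0]
  ],
  "turn": [
    [0, 0, 0],
    [0, 0, 0],
    [0, 0, 0],
    [0, 0, 0],
    [0, 0, 0],
    [0, 0, 0],
    [0, 0, 0],
    [0, 0, 0],
    [0, 0, 0],
    [0, 0, 0],
    [0, 0, 0],
    [0, 0, 0],
    [0, 0, 0]
  ]
}}

```text
time: 10.0
position: [517.6, -82.2, 48.2]
tool_rot: [-3.141, -0.0, 2.002]
contact_force: [-9.8, 2.0, 16.4]
width: 0.005
grasp_force: 8.7
```

Run:
```python
from h import *
tcp();look()
```

```text
t 10.0 case frame [-11.2   0.1  48.2] rpy [-3.141 -0.     2.002] F [-9.8  2.  16.4] w 0.0
scene case 0.78 [0.3 3.3 0. ]
scene holder_hinge 0.85 [-81.6  -1.1  48.5]
scene cover_hinge 0.77 [96.9 -0.7 49.5]
scene cover_edge 0.82 [130.5   3.2 239. ]
side case 0.71 [-0.3 -4.8  2.8]
side holder_hinge 0.97 [-82.1   3.4  49.5]
side holder_edge 0.84 [27.6  0.9 49.9]
side cover_hinge 0.89 [98.9 -2.  53.3]
side cover_edge 0.67 [124.5  -2.9 240.1]
```

The holder is flat: the tip sits at z 48 with a 16 N reaction. I'll lift, cross over to behind the cover, and go down.

>>> {"name": "apply_moves", "arguments": {
  "xyz": [
    [0, 0, -8],
    [0, 0, -20],
    [0, 0, -40],
    [0, 0, -50],
    [0, 0, -50],
    [0, 0, -50],
    [0, 0, -50],
    [0, 0, -22],
    [0, 0, 0]
  ],
  "turn": [
    [0, 0, 0],
    [0, 0, 0],
    [0, 0, 0],
    [0, 0, 0],
    [0, 0, 0],
    [0, 0, 0],
    [0, 0, 0],
    [0, 0, 0],
    [0, 0, 0]
  ]
}}

```text
time: 11.72
position: [518.5, -82.4, 338.8]
tool_rot: [3.138, 0.003, 2.002]
contact_force: [0.2, 0.3, -0.7]
width: 0.007
grasp_force: 0.0
```

>>> {"name": "apply_moves", "arguments": {
  "xyz": [
    [20, 0, 0],
    [30, 0, 0],
    [30, 0, 0],
    [30, 0, 0],
    [30, 0, 0],
    [30, 0, 0],
    [10, 0, 0],
    [0, 0, 0],
    [0, 0, 0]
  ],
  "turn": [
    [0, 0, 0],
    [0, 0, 0],
    [0, 0, 0],
    [0, 0, 0],
    [0, 0, 0],
    [0, 0, 0],
    [0, 0, 0],
    [0, 0, 0],
    [0, 0, 0]
  ]
}}

```text
time: 12.85
position: [442.4, 80.9, 336.1]
tool_rot: [-3.141, -0.0, 2.001]
contact_force: [-1.1, -0.1, -0.4]
width: 0.008
grasp_force: 0.0
```

Run:
```python
from h import *
tcp();look("pics/f.png")
```

```text
t 12.85 case frame [168.4   0.5 336.1] rpy [-3.141 -0.     2.001] F [-1.1 -0.1 -0.4] w 0.01
scene case 0.91 [-0.5  2.4  0.4]
scene holder_hinge 0.64 [-81.7   0.   46.9]
scene holder_edge 0.59 [20.9 -4.2 48.1]
scene cover_hinge 0.66 [20.9 -2.2 47.9]
scene cover_edge 0.58 [131.3   4.4 239.4]
side case 0.65 [-2.6 -4.7 -0.4]
side holder_hinge 0.87 [-80.9   3.3  50.8]
side holder_edge 0.72 [23.3  0.1 48.8]
side cover_hinge 0.6 [98.1  0.1 54.6]
side cover_edge 0.79 [124.3   1.2 242.9]
```

View pics/f.png

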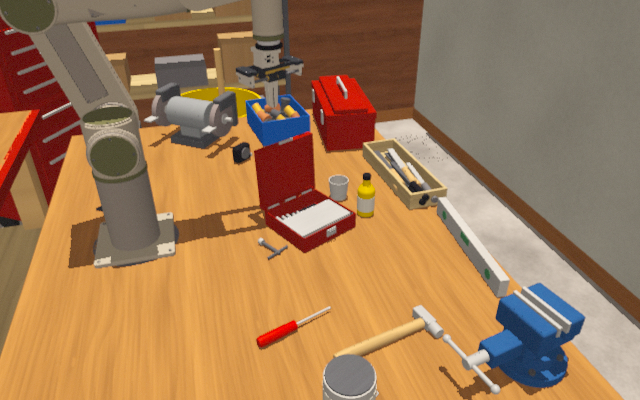

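The holder lies flat at (315,215), the cover is still up, and the case hasn't moved. I'll descend behind the cover and start the swing.

>>> {"name": "apply_moves", "arguments": {
  "xyz": [
    [0, 0, 20],
    [0, 0, 25],
    [0, 0, 25],
    [0, 0, 25],
    [0, 0, 25],
    [0, 0, 11],
    [-6, 0, 0],
    [-8, 0, 0],
    [-8, 0, 0],
    [-6, 0, 0],
    [-6, 0, 0],
    [-4, 0, 0],
    [0, 0, 0]
  ],
  "turn": [
    [0, 0, 0],
    [0, 0, 0],
    [0, 0, 0],
    [0, 0, 0],
    [0, 0, 0],
    [0, 0, 0],
    [0, 0, 0],
    [0, 0, 0],
    [0, 0, 0],
    [0, 0, 0],
    [0, 0, 0],
    [0, 0, 0],
    [0, 0, 0]
  ]
}}

```text
time: 15.08
position: [458.4, 46.6, 205.6]
tool_rot: [-3.142, 0.0, 2.001]
contact_force: [0.9, -0.3, -0.3]
width: 0.006
grasp_force: 0.0
```

>>> {"name": "apply_moves", "arguments": {
  "xyz": [
    [-8, 0, 0],
    [-8, 0, 0],
    [-8, 0, 0],
    [-8, 0, 0],
    [-8, 0, 0],
    [-8, 0, 1],
    [-8, 0, 2],
    [-8, 0, 2],
    [-8, 0, 2],
    [-8, 0, 3],
    [-7, 0, 3],
    [-7, 0, 4],
    [0, 0, 0]
  ],
  "turn": [
    [0, 0, 0],
    [0, 0, 0],
    [0, 0, 0],
    [0, 0, 0],
    [0, 0, 0],
    [0, 0, 0],
    [0, 0, 0],
    [0, 0, 0],
    [0, 0, 0],
    [0, 0, 0],
    [0, 0, 0],
    [0, 0, 0],
    [0, 0, 0]
  ]
}}

```text
time: 16.7
position: [497.1, -39.1, 187.7]
tool_rot: [-3.14, -0.0, 2.001]
contact_force: [-0.0, 0.6, 0.3]
width: 0.004
grasp_force: 0.0
```

Run:
```python
from h import *
tcp();look("pics/g.png")
im=cv2.imread("pics/g.png")[60:260,200:420];cv2.imwrite("pics/g.png",cv2.resize(im,None,fx=3,fy=3))
```

```text
t 16.7 case frame [ 36.5   0.8 187.7] rpy [-3.14  -0.     2.001] F [-0.   0.6  0.3] w 0.0
scene case 0.64 [-0.2  4.  -0.4]
scene holder_hinge 0.56 [-85.   -2.7  48.9]
scene holder_edge 0.6 [18.6  2.5 48.3]
scene cover_hinge 0.76 [92.6 -4.2 52.5]
scene cover_edge 0.87 [  8.9   5.  216.3]
side case 0.87 [ 0.  -2.2  1.5]
side holder_hinge 0.77 [-81.5   1.5  47.4]
side holder_edge 0.87 [25.4  3.1 48.8]
side cover_hinge 0.92 [98.2 -1.  52.9]
side cover_edge 0.96 [-1.000e-01  3.000e-01  2.202e+02]
```

View pics/g.png

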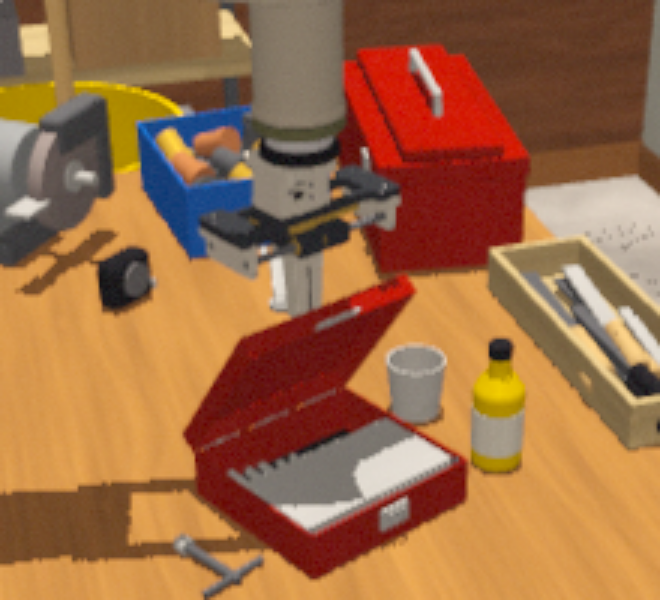

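The cover is at about 1.0 rad and following the fingertips; the holder stays flat and the neighbours haven't moved. I'll continue down.

>>> {"name": "apply_moves", "arguments": {
  "xyz": [
    [-7, 0, 3],
    [-8, 0, 4],
    [-8, 0, 4],
    [-8, 0, 4],
    [-7, 0, 5],
    [-6, 0, 6],
    [-6, 0, 7],
    [-6, 0, 7],
    [-6, 0, 8],
    [-6, 0, 8],
    [-4, 0, 7],
    [-3, 0, 7],
    [-3, 0, 7],
    [-3, 0, 7],
    [0, 0, 0]
  ],
  "turn": [
    [0, 0, 0],
    [0, 0, 0],
    [0, 0, 0],
    [0, 0, 0],
    [0, 0, 0],
    [0, 0, 0],
    [0, 0, 0],
    [0, 0, 0],
    [0, 0, 0],
    [0, 0, 0],
    [0, 0, 0],
    [0, 0, 0],
    [0, 0, 0],
    [0, 0, 0],
    [0, 0, 0]
  ]
}}

```text
time: 19.18
position: [530.8, -112.0, 103.7]
tool_rot: [-3.14, -0.001, 2.002]
contact_force: [-0.1, 0.9, -0.7]
width: 0.002
grasp_force: 0.0
```

>>> {"name": "apply_moves", "arguments": {
  "xyz": [
    [-2, 0, 6],
    [-2, 0, 6],
    [-2, 0, 6],
    [-1, 0, 5],
    [0, 0, 4],
    [0, 0, 3],
    [0, 0, 3],
    [0, 0, 0],
    [0, 0, 0]
  ],
  "turn": [
    [0, 0, 0],
    [0, 0, 0],
    [0, 0, 0],
    [0, 0, 0],
    [0, 0, 0],
    [0, 0, 0],
    [0, 0, 0],
    [0, 0, 0],
    [0, 0, 0]
  ]
}}

```text
time: 20.3
position: [534.6, -118.7, 73.7]
tool_rot: [3.141, 0.001, 2.002]
contact_force: [-8.5, 0.8, 16.5]
width: 0.008
grasp_force: 8.6
```

Run:
```python
from h import *
tcp();look(names=("case","cover_edge","cover_hinge"))
```

```text
t 20.3 case frame [-51.4  -0.2  73.7] rpy [3.141e+00 1.000e-03 2.002e+00] F [-8.5  0.8 16.5] w 0.01
scene case 0.72 [2.  1.1 1.1]
scene cover_edge 0.55 [-91.6   2.2  71.7]
scene cover_hinge 0.87 [97.9 -1.7 50.5]
side case 0.89 [-0.8 -1.2  4.8]
side cover_edge 0.84 [-98.2  -0.4  72.7]
side cover_hinge 0.97 [97.8 -2.  53.2]
```

The cover is fully shut (tip at 73.7, 16 N reaction). I'll lift clear.

>>> {"name": "apply_moves", "arguments": {
  "xyz": [
    [0, 0, -5],
    [0, 0, -15],
    [0, 0, -30],
    [0, 0, -40],
    [0, 0, -40],
    [0, 0, -40],
    [0, 0, -30],
    [0, 0, 0],
    [0, 0, 0],
    [0, 0, 0]
  ],
  "turn": [
    [0, 0, 0],
    [0, 0, 0],
    [0, 0, 0],
    [0, 0, 0],
    [0, 0, 0],
    [0, 0, 0],
    [0, 0, 0],
    [0, 0, 0],
    [0, 0, 0],
    [0, 0, 0]
  ]
}}

```text
time: 21.95
position: [533.5, -118.2, 269.9]
tool_rot: [-3.14, -0.002, 2.002]
contact_force: [0.2, -0.0, -0.1]
width: 0.004
grasp_force: 0.0
```

Run:
```python
from h import *
tcp();look("pics/i.png",names=("case","cover_edge","cover_hinge"))
im=cv2.imread("pics/i.png")[60:260,200:420];cv2.imwrite("pics/i.png",cv2.resize(im,None,fx=3,fy=3))
```

```text
t 21.95 case frame [-50.5   0.6 269.9] rpy [-3.140e+00 -2.000e-03  2.002e+00] F [ 0.2 -0.  -0.1] w 0.0
scene case 0.96 [0.2 1.2 2.2]
scene cover_edge 0.78 [-94.8   4.1  74.8]
scene cover_hinge 0.79 [93.3 -0.8 52. ]
side case 0.75 [ -58.9 -179.9    0.9]
side cover_edge 0.7 [-100.    -0.6   76. ]
side cover_hinge 0.72 [ -60.1 -179.5    1.1]
```

View pics/i.png

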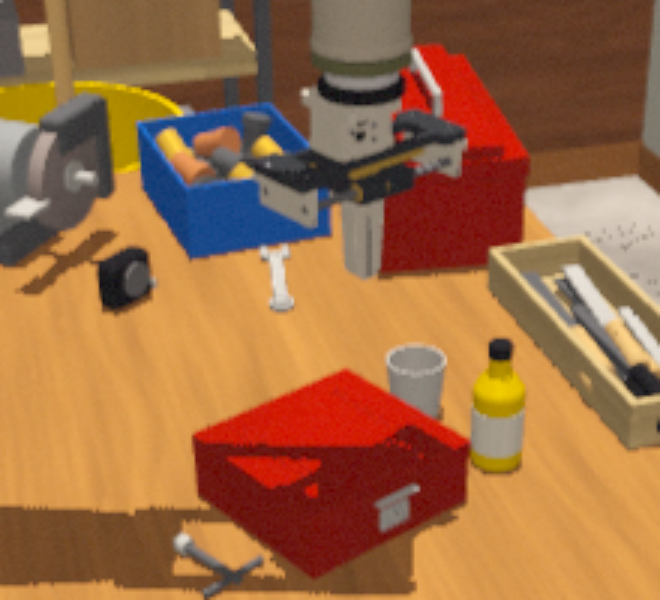

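The picture shows the case shut at (330,470), the neighbours where they were, and the gripper clear above it.

```bash
python3 -c "
from bench import bot
print(bot.sign_off())"
```

```text
the job is handed in; nothing more can be done
None
```

I folded the drill holder flat, swung the cover shut over it without slamming, left the case and everything around it in place with the arm clear above, and handed the job in at about 22 s; no verdict came back.

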